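# Change the reel on the solder unwinder

### The job

Change the reel on the blue solder unwinder: swing its brake arm up and back until it stays open, move the empty green reel with its spindle over to the free grey rest, and lay the full solder reel's spindle in the unwinder's two V-forks. Then lower the brake arm gently until its felt pad lies on the winding. The solder wire is soft, so hold the full reel with a light grip, never letting it fall or forcing it into the forks, and leave the other things on the bench where they are.

Things in the scene. Friction and masses are not known exactly. Their poses are not given: they have to be found in the camera images.
- unwinder: Solder unwinder, fixed: blue base 185 x 125 mm (top at 12 mm), two steel Y-forks at y = +-41 mm (5 mm thick, upright 20 mm wide, a 90 degree V 35 mm wide at the top that rises 12 mm above the seated spindle's axis), a hinge pillar behind them, 76 to 94 mm along +x, 100 mm high. Origin: on the bench under the spindle's middle; y along the spindle, x from the brake's grip to the pillar.
- unwinder_seat (a point): Where the middle of a reel lies when its spindle is seated in the unwinder's forks: 60 mm above the bench; axes as the unwinder's.
- brake (a joint): Brake arm, hinged at brake_hinge about the unwinder's y, rad. 0: level, lowest; 0.02: pad on the empty reel's core; 0.15: pad on the full winding; grows as it swings up and back; stop at 2.15. Falls by its weight (140 g): forward onto the reel below about 1.5, back to its stop, where it stays, above about 1.7. A bar 14 mm wide, 6 mm thick, in the unwinder's middle plane.
- brake_grip (a point): Centre of the red T-grip at the free end of the brake arm: a bar 16 mm thick and 30 mm long along the unwinder's y, 141 mm from the hinge. Pinch it by its two ends from above: it can then turn between the fingers as the arm swings. The point turns with the arm.
- brake_hinge (a point): Hinge axis of the brake arm, on the pillar: 85 mm behind the spindle's axis (unwinder's +x) and 90 mm above the bench.
- brake_pad (a point): Axis of the grey felt pad under the brake arm, a roll 18 mm in diameter and 36 mm long along the unwinder's y, 85 mm from the hinge; it presses on the reel between its flanges.
- rest_a: Grey reel rest, fixed to the bench: a base plate 60 x 118 mm with two Y-forks just like the unwinder's (V's 35 mm wide at y = +41 and -41 mm of its frame). The full reel waits here at the start. Origin on the bench under the middle; y along the spindle.
- rest_a_seat (a point): Where the middle of a reel lies when its spindle is seated in rest_a: 52 mm above the bench; y along the spindle.
- rest_b: Second grey reel rest, like rest_a: the free one at the start; the empty reel goes here.
- rest_b_seat (a point): Where the middle of a reel lies when its spindle is seated in rest_b: 52 mm above the bench; y along the spindle.
- spent_reel: Empty green reel on a spindle, at first in the unwinder under the brake; 110 g. Flanges 58 mm across, 2 mm thick, 62 mm over both; core 27 mm across. Spindle along its y, 8 mm thick, 118 mm long, its 17 mm end collars begin 49 mm from the middle; the forks take it between flange and collar. Origin in the middle. Grasp the core from above between the flanges, fingers closing across the spindle.
- full_reel: Full reel of silver solder wire, green flanges, at first in rest_a; 350 g, give or take a fifth. Flanges 66 mm across, 2 mm thick, 68 mm over both; winding 49 mm across. Spindle (its y) and collars as the empty reel's. Origin in the middle. Grasp the winding from above between the flanges, fingers closing across the spindle. Soft wire: an 18 N grip holds it, 28 N and more a side flattens it.
- tip_cleaner: Bystander: black pot of brass wool, 66 mm wide, 37 mm high.
- scissors: Bystander: small scissors with black bows, 177 mm long.
- cutters: Bystander: side cutters with blue handles, 145 mm long.
- tape_roll: Bystander: roll of black tape lying flat, 101 mm wide, 19 mm high.
Mind the look-alikes: they are no part of the job. What is shaped like the spent_reel but yellow is not meant.

How it is judged:
By the outcome, as a careful person would: the job done as asked, in the order asked, and still so for the second after the job is handed in, with the robot touching nothing.
It also fails if it takes over 72 s, if anything falls off the work surface, if the arm or the gripper's body presses on something with over 40 N, if the wrist force passes 120 N, or if a joint passes its speed limit or range.

### The arm

A 6-joint arm with a two-finger parallel gripper is mounted at the origin on a cart in front of the work surface, level with it; the furniture and walls round the work are solid. World frame = base frame: x ahead of the robot, y to its left, z up, the work surface at z = 0. Lengths are in m, angles in rad, forces in N, time in s.
With the tool pointing down it reaches from about 0.35 to 0.775 m from the base axis. Payload 5.5 kg.
Tool frame: the origin (TCP) lies where the fingers leave the gripper's body, on its centre line; the fingertips stand env.tip_reach ahead of it and the grasp point (between the pads) lies 54 mm ahead of it (env.tip_reach is the distance from the TCP to the fingertips, in m); z points along the fingers, y is the line along which they close (so a half turn about z gives the same grasp; the last joint's range is limited). The gripper opens to 85 mm and grips with 20 to 120 N. Pads are 22 mm wide; open, the fingers measure 114 mm over their backs; the gripper's body (76 mm by 85 mm) begins 54 mm behind the grasp point. The pads swing forward as they close: fully open they stand 13 mm farther back than shut.
Start: joints at [0.971, 0.313, 0.046, 1.304, 0, 1.431], TCP at [0.255, 0.515, 0.304] pointing down, gripper open.
Joint ranges: [-2.76, 2.76], [-0.86, 1.69], [-1.03, 1.26], [-2.2, 2.34], [-1.47, 1.5], [-3.14, 3.14]. Speed limits (rad/s): [2.57, 2.57, 3.14, 3.14, 3.14, 3.14].

### API

Orientations are given as a unit quaternion [w, x, y, z].
In Python, from workcell import status, optics, hand_in, env gives the robot as it stands.
- The arm moves only by the shell command python3 -m handwheel 'ROWS' [FORCE]. ROWS is a JSON object whose one key "deltas" holds a list of rows, each a list of 5 numbers: the opening, from -1 (shut) to 1 (fully open), then the shift along the tool's x, y, z in units of 40 mm (1.0 is 40 mm), then the turn about the tool's z in units of 10 degrees (1.0 is 10 degrees). In form: {"deltas": [[jaw, x, y, z, roll], ...]}. A call has 1 to 20 rows; each row shifts and turns the commanded pose from where the row before left it, along the tool's axes as they then stand; what a row does not reach is not made up. A row lasts 1/8 s, in which the tool goes at most 62.5 mm and 10.7 degrees, less where a joint would pass 70% of its speed; a pose out of reach is approached as far as the arm can. A call is refused whole if a number of a shift passes 1 or a number of a turn 1, either way. A call with a gripper value outside its range is refused whole. The fingers move at their own pace and stop on an object; FORCE is the grip in N (left out, the last holds). Time passes only in rows, so rows that do not move let the fingers close. It gives the time, the measured TCP pose, the force, the opening and the grip force at its end, in the units of the state.
- status.get_state(): the state, without advancing time (a new reading comes with each control period).
- optics.read_camera(name): name is "side" or "top" or "wrist"; returns a dict with "frame" (400x640x3 uint8, red, green, blue), "depth" (400x640 float32, m along the optical axis (not along the pixel's ray), 0 where there is no reading), "vfov" (degrees; the focal length in pixels is half the picture's height over the tangent of half this angle, whatever the lens; pixels are square), "cx", "cy" (the principal point, pixels), "origin" and "attitude" of the camera in the world. Camera axes: x right, y down, z forward; pixel columns grow to the right and rows downward; lengths in m; the calibration is good to about 2 mm. A picture is of the moment at which its call begins.
- hand_in(): hands the job in; it is judged then, once.
The state is a dict: "clock": time; "joint_pos": joint angles; "qvel": joint speeds; "tau": joint torques, N m; "tcp_pos": TCP position; "orientation": TCP orientation; "wrist_force": force on the tool from outside, world axes, zero at the start; "ft_torque": the same for the moment, N m; "finger_gap": finger opening in m; "grip_force": force on a finger pad.
Only numpy, scipy, OpenCV 4.12 (cv2) and the standard library are available. Lean on these libraries where they do the work, as an engineer would, in place of code of your own. Each camera call takes 0.05 s, during which the arm holds its last target. There are 200 camera calls.

## Working session

There is one attempt and no reset: what is moved stays moved. The work goes in short steps, Python scripts to look and compute and a shell command to move; the robot and the scene stay as the last step left them, time stands still between calls to the robot, and variables do not carry over. Pictures are saved under pics/ and viewed, at most 13 in all, crops included, and the job is handed in when it is done.

```bash
mkdir -p pics; cat > h.py <<'E'
import numpy as np,cv2
from scipy.spatial.transform import Rotation as R
from workcell import status,optics,env
def cam(n):
    c=optics.read_camera(n); c['f']=200/np.tan(np.radians(c['vfov']/2)); a=np.array(c['attitude'])
    c['R']=a if a.shape==(3,3) else R.from_quat(a,scalar_first=True).as_matrix(); return c
def pts(c):
    v,u=np.mgrid[:400,:640]; d=c['depth']
    P=np.stack([(u-c['cx'])/c['f']*d,(v-c['cy'])/c['f']*d,d],-1)
    return P@c['R'].T+np.array(c['origin'])
def save(c,n): cv2.imwrite('pics/'+n,cv2.cvtColor(c['frame'],cv2.COLOR_RGB2BGR))
E
python3 - <<'E'
from h import *
for n in('top','side'):
    c=cam(n);save(c,n+'1.png');np.savez(n+'1.npz',P=pts(c),F=c['frame']);print(n,c['origin'],c['attitude'],c['f'])
s=status.get_state();print(s,env.tip_reach)
E
```

```text
top [0.43141461 0.05371498 1.47153945] [-0.02394493  0.71511692 -0.6978564   0.03210736] 518.5845794726968
side [ 0.51205332 -0.97057747  0.73534448] [-0.49036938  0.87103562 -0.02273095  0.01783584] 421.9741227753194
{'clock': 0.1, 'joint_pos': array([ 9.71402990e-01,  3.13921861e-01,  4.51006902e-02,  1.30361092e+00,
       -2.53843798e-05,  1.43118279e+00]), 'qvel': array([ 0.00025194, -0.00246385,  0.00193676,  0.00052087, -0.00179388,
        0.00151962]), 'tau': array([ 2.70376098e-03, -4.81725633e+01,  2.99243295e+01,  1.27197939e-02,
       -1.14643494e-04, -1.45754427e-05]), 'tcp_pos': array([0.25498439, 0.51499338, 0.30310322]), 'orientation': array([-2.83544381e-04,  2.27870236e-01,  9.73691166e-01, -7.67263979e-04]), 'wrist_force': array([-0.87829627,  0.53098682, -0.03374238]), 'ft_torque': array([-0.01332469,  0.0014772 , -0.00584998]), 'grip_force': 0.0, 'finger_gap': 0.08510902934527156} 0.0726
```

View pics/top1.png

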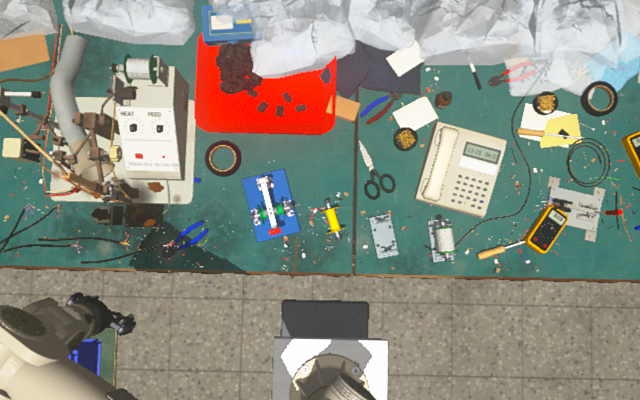

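View pics/side1.png

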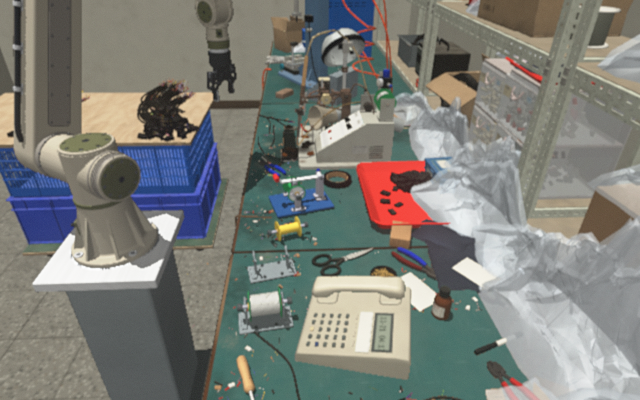

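```bash
python3 - <<'E'
from h import *
d=np.load('top1.npz');P=d['P'];F=d['F']
cv2.imwrite('pics/crop1.png',cv2.cvtColor(cv2.resize(F[160:275,230:470],None,fx=3.3,fy=3.3,interpolation=cv2.INTER_CUBIC),cv2.COLOR_RGB2BGR))
b=F.astype(int)
m=(b[...,2]>b[...,0]+60)&(b[...,2]>b[...,1]+40);m[:160]=0;m[250:]=0;m[:,:235]=0;m[:,305:]=0
Q=P[m];Q=Q[abs(Q[:,2]-.012)<.008]
r=cv2.minAreaRect(Q[:,:2].astype(np.float32));print('base',r,np.median(Q[:,2]))
for n,(u0,u1,v0,v1) in dict(rb=(366,402,208,264),ra=(424,462,208,266)).items():
    q=P[v0:v1,u0:u1].reshape(-1,3)
    print(n,np.histogram(q[:,2],bins=np.arange(-.01,.1,.005)))
    for lo,hi in((.003,.012),(.012,.1),(.05,.1)):
        s=q[(q[:,2]>lo)&(q[:,2]<hi)]
        if len(s)>4: print(lo,hi,len(s),cv2.minAreaRect(s[:,:2].astype(np.float32)),s.min(0),s.max(0))
m=(b[...,0]>180)&(b[...,1]<70);m[:225]=0;m[245:]=0;m[:,:260]=0;m[:,290:]=0
print('grip',m.sum(),np.median(P[m],0),P[m].min(0),P[m].max(0))
E
```

```text
base ((0.5187798142433167, 0.17756079137325287), (0.18436658382415771, 0.1244487538933754), 15.895240783691406) 0.01225566155796387
rb (array([ 57, 474, 764, 509, 131,  13,   1,   0,   1,   1,   3,   9,  11,
        16,  14,   5,   0,   0,   0,   0,   0]), array([-0.01 , -0.005,  0.   ,  0.005,  0.01 ,  0.015,  0.02 ,  0.025,
        0.03 ,  0.035,  0.04 ,  0.045,  0.05 ,  0.055,  0.06 ,  0.065,
        0.07 ,  0.075,  0.08 ,  0.085,  0.09 ,  0.095]))
0.003 0.012 868 ((0.4402802586555481, -0.1440293788909912), (0.15544769167900085, 0.0996382087469101), 0.8869548439979553) [ 0.36185773 -0.19476103  0.00300016] [ 0.51850071 -0.09362238  0.0119921 ]
0.012 0.1 127 ((0.44097357988357544, -0.14141006767749786), (0.11469700187444687, 0.05652778968214989), 13.269269943237305) [ 0.38538819 -0.1730014   0.01200599] [ 0.50043532 -0.10971682  0.06855876]
0.05 0.1 46 ((0.4398011565208435, -0.1427009403705597), (0.08645136654376984, 0.04140886664390564), 12.771135330200195) [ 0.39511788 -0.1715201   0.05007272] [ 0.48500674 -0.1132983   0.06855876]
ra (array([ 54, 521, 622, 280,  89,  10,  10,  12
[... 282 characters left out ...]
.012 551 ((0.4409249722957611, -0.3112506568431854), (0.1615404337644577, 0.10592296719551086), 0.13070148229599) [ 0.36003554 -0.36434684  0.00301016] [ 0.52171308 -0.25812669  0.01196847]
0.012 0.1 669 ((0.44807741045951843, -0.31374722719192505), (0.14705373346805573, 0.09015462547540665), 0.03918515518307686) [ 0.37454514 -0.35883708  0.01200106] [ 0.5216111  -0.26866127  0.08948574]
0.05 0.1 569 ((0.43320679664611816, -0.304908812046051), (0.1171962171792984, 0.060600895434617996), 3.7698495388031006) [ 0.37454514 -0.33710428  0.05080081] [ 0.49149524 -0.2725665   0.08948574]
grip 48 [0.44444634 0.15426577 0.11281398] [0.43614762 0.14108047 0.10777836] [0.45230984 0.16746162 0.12269115]
```

View pics/crop1.png

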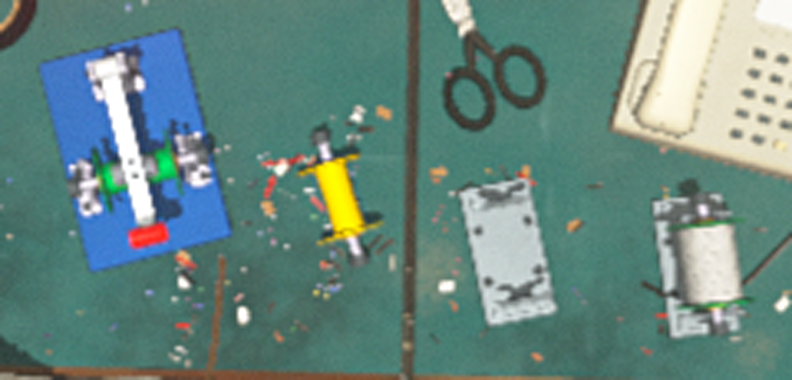

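```bash
cat >> h.py <<'E'
def plan(p,yang=None):
    """tool-frame deltas (units) to TCP p, from measured pose; roll first value then shift in current axes and in axes after roll"""
    s=status.get_state();M=R.from_quat(s['orientation'],scalar_first=True).as_matrix()
    d=np.array(p)-s['tcp_pos'];a=np.degrees(np.arctan2(M[1,1],M[0,1]))
    print('tcp',s['tcp_pos'].round(4),'yang',a.round(2),'t',s['clock'],'gap',s['finger_gap'].round(4),'Fz',s['wrist_force'].round(1))
    print('shift now',(M.T@d/.04).round(3))
    if yang is not None:
        r=(a-yang+90)%180-90; M2=M@R.from_euler('z',r,degrees=True).as_matrix();print('roll',(r/10).round(3),'shift after',(M2.T@d/.04).round(3))
E
python3 -c "
from h import *
plan([.43,.17,.30],105.9)"
python3 -m handwheel '{"deltas":[[1,-0.88,-0.66,0,0],[1,-0.88,-0.66,0,0],[1,-0.88,-0.66,0,0],[1,-0.88,-0.66,0,0],[1,-0.88,-0.66,0,0],[1,-0.88,-0.66,0,0],[1,-0.88,-0.66,0,0],[1,-0.88,-0.66,0,0],[1,-0.88,-0.66,0,0],[1,0,0,0,-0.85],[1,0,0,0,-0.85],[1,0,0,0,-0.85],[1,0,0,0,-0.85],[1,0,0,0,-0.85],[1,0,0,0,0],[1,0,0,0,0]]}'
python3 - <<'E'
from h import *
c=cam('wrist');save(c,'w1.png');np.savez('w1.npz',P=pts(c),F=c['frame']);print(c['origin'],c['R'][:,2],c['f'])
plan([.445,.155,.2],105.9)
E
```

```text
clock: 2.1
tcp_pos: [0.4335, 0.1618, 0.3037]
orientation: [-0.0, -0.139, 0.99, 0.0]
wrist_force: [-0.2, -0.3, 1.0]
finger_gap: 0.0858
grip_force: 0.0
[0.36228906 0.14344738 0.3746147 ] [ 0.27841115  0.08075542 -0.95706102] 294.14529932382754Traceback (most recent call last):
  File "<string>", line 3, in <module>
    plan([.43,.17,.30],105.9)
    ~~~~^^^^^^^^^^^^^^^^^^^^^
  File "h.py", line 16, in plan
    print('tcp',s['tcp_pos'].round(4),'yang',a.round(2),'t',s['clock'],'gap',s['finger_gap'].round(4),'Fz',s['wrist_force'].round(1))
                                                                             ^^^^^^^^^^^^^^^^^^^^^
AttributeError: 'float' object has no attribute 'round'
Traceback (most recent call last):
  File "h.py", line 16, in plan
    print('tcp',s['tcp_pos'].round(4),'yang',a.round(2),'t',s['clock'],'gap',s['finger_gap'].round(4),'Fz',s['wrist_force'].round(1))
                                                                             ^^^^^^^^^^^^^^^^^^^^^
AttributeError: 'float' object has no attribute 'round'
```

View pics/w1.png

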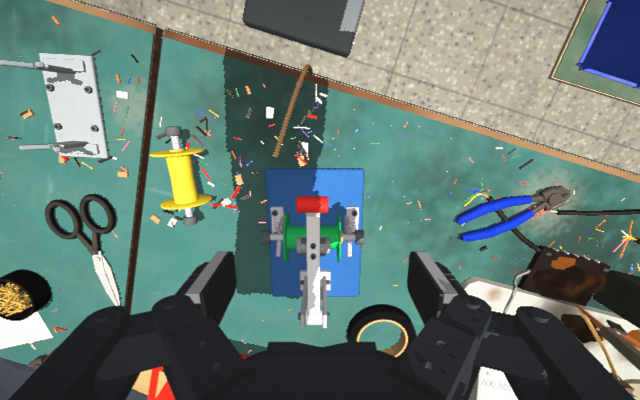

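```bash
sed -i "s/s\['finger_gap'\].round(4)/round(s['finger_gap'],4)/" h.py
python3 - <<'E'
from h import *
d=np.load('w1.npz');P=d['P'];b=d['F'].astype(int)
def rect(Q,n):
    r=cv2.minAreaRect(Q[:,:2].astype(np.float32));print(n,len(Q),np.round(r[0],4),np.round(r[1],4),round(r[2],2),'zmed',np.median(Q[:,2]).round(4),'zmax',Q[:,2].max().round(4));return r
m=np.zeros((400,640),bool);m[165:300,262:368]=1
m&=(b[...,2]>b[...,0]+50)&(b[...,2]>b[...,1]+30);r=rect(P[m],'base')
m=np.zeros((400,640),bool);m[190:215,290:335]=1
m&=(b[...,0]>150)&(b[...,1]<70);rect(P[m],'grip');g=np.median(P[m],0)
m=np.zeros((400,640),bool);m[190:300,270:355]=1
m&=(b[...,1]>b[...,0]+50)&(b[...,1]>b[...,2]+20);rect(P[m&(P[...,2]>.03)],'green')
m=np.zeros((400,640),bool);m[200:265,258:370]=1
Q=P[m];Q=Q[(Q[:,2]>.03)&(Q[:,2]<.09)]
th=np.radians(15.9);X=np.array([np.cos(th),np.sin(th)]);Y=np.array([-X[1],X[0]]);o=np.array(r[0])
L=np.c_[(Q[:,:2]-o)@X,(Q[:,:2]-o)@Y,Q[:,2]]
for lo,hi in((-.08,-.049),(-.0435,-.0385),(.0385,.0435),(.049,.08)):
    s=L[(L[:,1]>lo)&(L[:,1]<hi)];print(lo,len(s),s.min(0).round(4),s.max(0).round(4))
    for z in np.arange(.035,.085,.005):
        t=s[abs(s[:,2]-z)<.0025]
        if len(t):print('  z',z.round(3),len(t),t[:,0].min().round(4),t[:,0].max().round(4))
print('grip local',(g[:2]-o)@X,(g[:2]-o)@Y)
m=np.zeros((400,640),bool);m[45:165,35:108]=1
q=P[m&(P[...,2]>.003)&(P[...,2]<.015)];rect(q,'rb plate')
c=(b.min(-1)>110)&m&(P[...,2]<.03);rect(P[c],'rb gray')
q=P[m|(np.mgrid[:400,:640][1]<110)&(np.mgrid[:400,:640][0]<165)];q=q[(q[:,2]>.03)&(q[:,2]<.08)];rect(q,'rb forks')
plan([.445,.155,.2],105.9)
E
```

```text
base 7036 [0.4889 0.1737] [0.2604 0.131 ] 13.94 zmed 0.0128 zmax 0.3746
grip 410 [0.4099 0.1455] [0.0907 0.0293] 20.33 zmed 0.1155 zmax 0.3746
green 965 [0.4459 0.1511] [0.1625 0.069 ] 19.73 zmed 0.0719 zmax 0.3746
-0.08 158 [ 0.0001 -0.0627  0.0546] [ 0.0154 -0.0491  0.0704]
  z 0.055 2 0.0056 0.006
  z 0.06 18 0.0001 0.0128
  z 0.065 77 0.0004 0.0154
  z 0.07 61 0.0025 0.012
-0.0435 150 [-0.0126 -0.0435  0.0321] [ 0.0292 -0.0388  0.0741]
  z 0.035 9 -0.0014 0.0062
  z 0.04 5 -0.0016 0.007
  z 0.045 10 -0.0014 0.0074
  z 0.05 10 -0.0013 0.0097
  z 0.055 4 0.0027 0.0066
  z 0.06 24 -0.0035 0.0209
  z 0.065 45 -0.0031 0.0206
  z 0.07 41 -0.0126 0.0292
  z 0.075 1 -0.0098 -0.0098
0.0385 87 [-0.0128  0.0386  0.0314] [0.0286 0.0429 0.0733]
  z 0.035 2 -0.0015 -0.0014
  z 0.04 1 -0.0015 -0.0015
  z 0.055 1 0.0064 0.0064
  z 0.06 12 0.0029 0.0159
  z 0.065 40 -0.0016 0.0223
  z 0.07 27 -0.0128 0.0286
  z 0.075 2 -0.0096 0.0259
0.049 76 [-0.0001  0.049   0.0604] [0.0166 0.0551 0.0704]
  z 0.06 7 -0.0001 0.0021
  z 0.065 35 0.0001 0.0166
  z 0.07 34 0.0042 0.0135
grip local -0.048026612999118416 -0.00438831047612083
rb plate 5064 [ 0.4418 -0.1473] [0.1379 0.0825] 8.65 zmed 0.0068 zmax 0.0146
rb gray 4813 [ 0.4454 -0.1435] [0.1318 0.0808] 9.73 zmed 0.0068 zmax 0.0294
rb forks 654 [ 0.4394 -0.1394] [0.087  0.0416] 13.11 zmed 0.0529 zmax 0.065
tcp [0.4336 0.1618 0.3038] yang 106.05 t 2.15 gap 0.0857 Fz [0.1 0.3 0.2]
shift now [-0.228 -0.242  2.595]
roll 0.015 shift after [-0.228 -0.242  2.595]
```

```bash
python3 - <<'E'
from h import *
d=np.load('w1.npz');P=d['P'];b=d['F'].astype(int)
V,U=np.mgrid[:400,:640]
m=(V>165)&(V<300)&(U>262)&(U<368)&(b[...,2]>b[...,0]+50)&(b[...,2]>b[...,1]+30)&(abs(P[...,2]-.0125)<.004)
Q=P[m];r=cv2.minAreaRect(Q[:,:2].astype(np.float32));print(r)
th=np.radians(15.9);X=np.array([np.cos(th),np.sin(th)]);Y=np.array([-X[1],X[0]]);o=np.array([.4975,.1722])
W=P[...,:2]-o;lx=W@X;ly=W@Y
for x in np.arange(-.08,.11,.008):
    s=(abs(lx-x)<.004)&(abs(ly)<.03)&(P[...,2]>.078)&(P[...,2]<.14)
    if s.sum():print(x.round(3),s.sum(),P[s][:,2].min().round(4),np.median(P[s][:,2]).round(4),P[s][:,2].max().round(4),'y',ly[s].min().round(4),ly[s].max().round(4))
# rest b: forks
m=(U<115)&(V<170)
G=P[m];k=(G[:,2]>.04)&(G[:,2]<.07)&(np.hypot(G[:,0]-.44,G[:,1]+.14)<.08)
G=G[k][:,:2]
c,w,vt=cv2.PCACompute2(G.astype(np.float32),None);print('rb',c,w[0],np.degrees(np.arctan2(w[0,1],w[0,0])),cv2.minAreaRect(G.astype(np.float32)))
E
```

```text
((0.5183570384979248, 0.1796930581331253), (0.1834215223789215, 0.12415563315153122), 15.940094947814941)
-0.064 121 0.1074 0.1118 0.1157 y -0.013 0.0151
-0.056 296 0.1083 0.116 0.1182 y -0.0138 0.0161
-0.048 126 0.1116 0.1154 0.1179 y -0.0137 0.0161
-0.04 63 0.0942 0.0983 0.1025 y -0.0056 0.0076
-0.032 101 0.0936 0.0954 0.0968 y -0.0057 0.0076
-0.024 98 0.0787 0.0953 0.0971 y -0.0292 0.0299
-0.016 130 0.0795 0.095 0.0968 y -0.03 0.03
-0.008 281 0.0793 0.0902 0.1004 y -0.0297 0.0299
-0.0 266 0.078 0.0917 0.1002 y -0.0299 0.0299
0.008 179 0.0798 0.0919 0.1 y -0.0298 0.0299
0.016 103 0.0782 0.0947 0.0962 y -0.0297 0.0295
0.024 94 0.078 0.0948 0.0963 y -0.0293 0.0297
0.032 81 0.0931 0.0946 0.0962 y -0.0055 0.0076
0.04 79 0.0919 0.0946 0.0962 y -0.0056 0.0076
0.048 75 0.0927 0.0943 0.0959 y -0.0046 0.0076
0.056 71 0.0924 0.0943 0.0956 y -0.0046 0.0076
0.064 75 0.0929 0.0941 0.0959 y -0.0047 0.0076
0.072 79 0.0812 0.0939 0.0953 y -0.0123 0.0144
0.08 339 0.0781 0.0958 0.1016 y -0.0163 0.0189
0.088 144 0.092 0.0995 0.1018 y -0.0163 0.0189
0.096 20 0.0956 0.0966 0.1014 y -0.0125 0.0155
rb [[ 0.43728328 -0.14299938]] [0.9737039  0.22781736] 13.168604 ((0.43941426277160645, -0.1394306719303131), (0.08695340901613235, 0.04159602150321007), 13.063666343688965)
```

```bash
python3 - <<'E'
from h import *
plan([.4441,.1581,.1625],105.92)
p=np.linspace(.132,2.2,15);x=-.141*np.cos(p);z=.141*np.sin(p)
print(np.c_[-np.diff(x),-np.diff(z)].round(5)/.04)
E
```

```text
tcp [0.4336 0.1618 0.3038] yang 106.05 t 2.15 gap 0.0857 Fz [0.1 0.3 0.2]
shift now [-0.228 -0.162  3.532]
roll 0.013 shift after [-0.228 -0.161  3.532]
[[-0.10625 -0.50925]
 [-0.18025 -0.488  ]
 [-0.25    -0.45625]
 [-0.3145  -0.4145 ]
 [-0.372   -0.36375]
 [-0.4215  -0.305  ]
 [-0.46175 -0.2395 ]
 [-0.492   -0.169  ]
 [-0.5115  -0.09475]
 [-0.52    -0.0185 ]
 [-0.517    0.05825]
 [-0.50275  0.13375]
 [-0.4775   0.20625]
 [-0.442    0.27425]]
```

```bash
python3 -m handwheel '{"deltas":[[1,-0.23,-0.16,0.6,0],[1,0,0,0.75,0],[1,0,0,0.75,0],[1,0,0,0.75,0],[1,0,0,0.5,0],[1,0,0,0.18,0],[-1,0,0,0,0],[-1,0,0,0,0],[-1,0,0,0,0],[-1,0,0,0,0],[-1,0,0,0,0],[-1,0,0,0,0]]}' 30
```

```text
clock: 3.65
tcp_pos: [0.4454, 0.1566, 0.1637]
orientation: [0.001, -0.14, 0.99, -0.002]
wrist_force: [2.5, -7.9, 3.0]
finger_gap: 0.0292
grip_force: 33.8
```

```bash
python3 -m handwheel '{"deltas":[[-1,-0.11,-0.04,-0.51,0],[-1,-0.18,0,-0.49,0],[-1,-0.25,0,-0.46,0],[-1,-0.31,0,-0.41,0],[-1,-0.37,0,-0.36,0],[-1,-0.42,0,-0.31,0],[-1,-0.46,0,-0.24,0],[-1,-0.49,0,-0.17,0],[-1,-0.51,0,-0.09,0],[-1,-0.52,0,-0.02,0],[-1,-0.52,0,0.06,0],[-1,-0.5,0,0.13,0],[-1,-0.48,0,0.21,0],[-1,0,0,0,0]]}'
```

```text
clock: 5.4
tcp_pos: [0.6441, 0.2132, 0.2704]
orientation: [0.003, -0.14, 0.99, -0.001]
wrist_force: [2.7, -3.6, 4.2]
finger_gap: 0.0295
grip_force: 33.7
```

```bash
python3 -m handwheel '{"deltas":[[-1,-0.44,0,0.27,0],[1,0,0,0,0],[1,0,0,0,0],[1,0,0,0,0],[1,0,0,0,0],[1,0,0,-0.8,0],[1,0,0,-0.8,0],[1,0,0,-0.6,0],[1,0.9,0,0,0],[1,0.9,0,0,0],[1,0.9,0,0,0],[1,0.9,0,0,0],[1,0,0,0,0]]}'
python3 - <<'E'
from h import *
c=cam('wrist');save(c,'w2.png');np.savez('w2.npz',P=pts(c),F=c['frame'])
plan([.4972,.1732,.2],15.9)
E
```

```text
clock: 7.02
tcp_pos: [0.5175, 0.1782, 0.3473]
orientation: [0.0, -0.141, 0.99, 0.0]
wrist_force: [1.3, 0.6, -0.8]
finger_gap: 0.0856
grip_force: 0.0
tcp [0.5191 0.1784 0.3473] yang 106.16 t 7.075 gap 0.0854 Fz [ 0.6  0.2 -0.5]
shift now [0.568 0.027 3.681]
roll -8.974 shift after [-0.024  0.568  3.681]
```

View pics/w2.png

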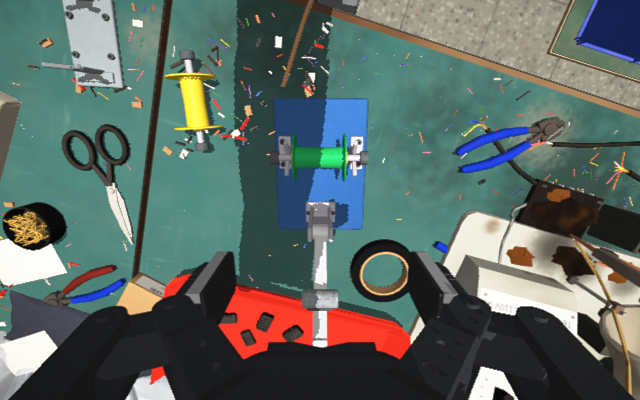

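```bash
python3 - <<'E'
from h import *
d=np.load('w2.npz');P=d['P'];b=d['F'].astype(int)
th=np.radians(15.92);X=np.array([np.cos(th),np.sin(th)]);Y=np.array([-X[1],X[0]]);o=np.array([.4972,.1732])
W=P[...,:2]-o;lx=W@X;ly=W@Y
V,U=np.mgrid[:400,:640];m=(V>95)&(V<235)&(U>265)&(U<375)&(P[...,2]>.03)&(P[...,2]<.12)
for y0,y1 in((-.07,-.05),(-.045,-.037),(-.0325,-.0275),(-.026,-.01),(.01,.026),(.0275,.0325),(.037,.045),(.05,.07)):
    s=m&(ly>y0)&(ly<y1)&(abs(lx)<.04);print(y0,s.sum(),'x',np.percentile(lx[s],[2,98]).round(4),'y',ly[s].min().round(4),ly[s].max().round(4),'z',np.percentile(P[s][:,2],98).round(4))
m=(V>95)&(V<235)&(U>265)&(U<375)&(b[...,2]>b[...,0]+50)&(b[...,2]>b[...,1]+30)&(abs(P[...,2]-.0125)<.004)
print(cv2.minAreaRect(P[m][:,:2].astype(np.float32)))
m=(b[...,1]>b[...,0]+60)&(b[...,1]>b[...,2]+20)&(P[...,2]>.04)&(P[...,2]<.1)&(abs(lx)<.05)&(abs(ly)<.05);print('green',m.sum(),ly[m].min(),ly[m].max(),lx[m].min(),lx[m].max())
E
```

```text
-0.07 125 x [-0.0069  0.0091] y -0.0599 -0.0501 z 0.0699
-0.045 194 x [-0.0194  0.0196] y -0.045 -0.0373 z 0.0725
-0.0325 225 x [-0.0263  0.0258] y -0.0321 -0.0276 z 0.0899
-0.026 294 x [-0.0119  0.0132] y -0.026 -0.0106 z 0.0748
0.01 302 x [-0.012  0.013] y 0.0104 0.0259 z 0.075
0.0275 183 x [-0.0265  0.0262] y 0.0275 0.0324 z 0.0902
0.037 193 x [-0.019   0.0193] y 0.037 0.0447 z 0.0722
0.05 88 x [-0.0073  0.0082] y 0.05 0.0574 z 0.0703
((0.5183148384094238, 0.17972269654273987), (0.18333132565021515, 0.12377145886421204), 15.988137245178223)
green 1273 -0.03196660736467608 0.029690647340913298 -0.02733621046841828 0.025966297356446365
```

```bash
python3 -m handwheel '{"deltas":[[0.3,0.57,0.03,0,1],[0.3,0,0,0.25,1],[0.3,0,0,0.25,1],[0.3,0,0,0.25,1],[0.3,0,0,0.25,1],[0.3,0,0,0.25,1],[0.3,0,0,0.25,1],[0.3,0,0,0.25,1],[0.3,0,0,0.25,1],[0.3,0,0,0.5,0],[0.3,0,0,0.5,0],[0.3,0,0,0,0],[0.3,0,0,0,0]]}' 
python3 -c "
from h import *
plan([.4975,.1727,.114],15.92)"
```

```text
clock: 8.7
tcp_pos: [0.4986, 0.1735, 0.2269]
orientation: [0.0, 0.601, 0.799, 0.0]
wrist_force: [0.4, 0.7, 0.4]
finger_gap: 0.0553
grip_force: 0.0
tcp [0.4986 0.1735 0.2269] yang 16.16 t 8.7 gap 0.0553 Fz [0.4 0.7 0.4]
shift now [-0.011 -0.035  2.822]
roll 0.024 shift after [-0.011 -0.035  2.822]
```

```bash
python3 -m handwheel '{"deltas":[[0.3,-0.01,-0.03,0.5,0],[0.3,0,0,0.7,0],[0.3,0,0,0.7,0],[0.3,0,0,0.5,0],[0.3,0,0,0.3,0],[0.3,0,0,0.12,0],[0.3,0,0,0,0],[-1,0,0,0,0],[-1,0,0,0,0],[-1,0,0,0,0],[-1,0,0,0,0],[-1,0,0,0,0]]}' 30
python3 -m handwheel '{"deltas":[[-1,0,0,-0.1,0],[-1,0,0,-0.2,0],[-1,0,0,-0.4,0],[-1,0,0,-0.7,0],[-1,0,0,-0.9,0],[-1,0,0,-0.9,0],[-1,0,0,-0.6,0],[-1,0,0,-0.2,0],[-1,0,0,0,0],[-1,0,0,0,0]]}'
python3 - <<'E'
from h import *
c=cam('wrist');save(c,'w3.png')
plan([.44,-.143,.27],103.1)
E
```

```text
clock: 10.2
tcp_pos: [0.4976, 0.1728, 0.1142]
orientation: [0.001, 0.601, 0.799, 0.001]
wrist_force: [1.0, -0.0, 5.7]
finger_gap: 0.0263
grip_force: 29.9
clock: 11.45
tcp_pos: [0.496, 0.1724, 0.2721]
orientation: [-0.001, 0.601, 0.799, -0.001]
wrist_force: [-0.4, -0.1, -1.3]
finger_gap: 0.0261
grip_force: 29.6
tcp [0.496  0.1725 0.2721] yang 16.16 t 11.5 gap 0.0262 Fz [ 0.4 -0.4 -0.9]
shift now [-7.185 -3.54   0.059]
roll -8.694 shift after [ 3.152 -7.364  0.059]
```

View pics/w3.png

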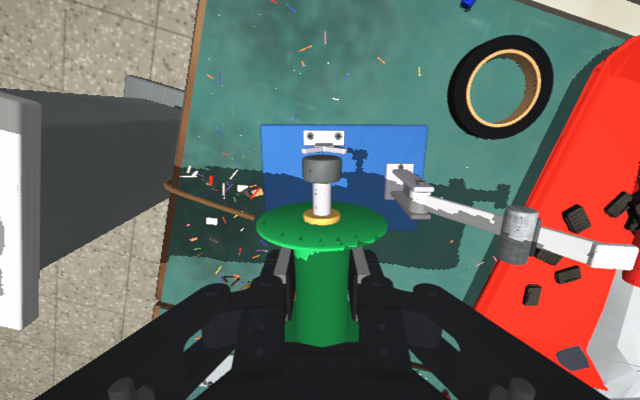

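```bash
python3 - <<'E'
from h import *
for n in('w1','top1','side1'):
    d=np.load(n+'.npz');P=d['P'];F=d['F'].astype(int)
    near=np.hypot(P[...,0]-.44,P[...,1]+.142)<.075
    m=near&(np.ptp(F,-1)<35)&(F.min(-1)>90)&(P[...,2]<.016)
    m=cv2.morphologyEx(m.astype(np.uint8),cv2.MORPH_OPEN,np.ones((3,3)))>0
    k,l,st,_=cv2.connectedComponentsWithStats(m.astype(np.uint8));m=l==1+np.argmax(st[1:,4])
    Q=P[m];r=cv2.minAreaRect(Q[:,:2].astype(np.float32));print(n,m.sum(),r,np.median(Q[:,2]))
    f=near&(P[...,2]>.035)&(P[...,2]<.075);G=P[f]
    th=np.radians(13);A=np.array([np.cos(th),np.sin(th)]);B=np.array([-A[1],A[0]]);o=np.array([.4395,-.142])
    a=(G[:,:2]-o)@A;bb=(G[:,:2]-o)@B
    for sg in(-1,1):
        s=sg*a>0
        if s.sum()<5: continue
        t=s&(G[:,2]>.055);print('  fork',sg,s.sum(),'a',np.percentile(a[s],[3,50,97]).round(4),'b',np.percentile(bb[t],[2,98]).round(4),np.median(bb[s]).round(4),'zmax',G[s,2].max().round(4))
E
```

```text
w1 4817 ((0.4403965473175049, -0.1435038447380066), (0.11990200728178024, 0.06728917360305786), 13.073339462280273) 0.0067859076368246285
  fork -1 319 a [-0.0427 -0.04   -0.038 ] b [-0.017   0.0222] -0.0028 zmax 0.0649
  fork 1 284 a [0.0389 0.0408 0.0437] b [-0.0163  0.0222] -0.0025 zmax 0.065
top1 844 ((0.43874508142471313, -0.14458994567394257), (0.12015659362077713, 0.06386464834213257), 12.874271392822266) 0.006447966866404808
  fork -1 31 a [-0.0429 -0.0406 -0.0383] b [-0.0207  0.0192] -0.0031 zmax 0.0686
  fork 1 28 a [0.039  0.0413 0.0434] b [-0.0216  0.019 ] -0.0037 zmax 0.0676
side1 886 ((0.43703407049179077, -0.12148165702819824), (0.12303698807954788, 0.1085226982831955), 13.359909057617188) 0.005302390186783801
  fork -1 36 a [-0.0421 -0.0399 -0.0376] b [-0.022   0.0142] -0.0008 zmax 0.0642
  fork 1 38 a [0.04   0.0417 0.0447] b [-0.0231  0.0146] 0.0004 zmax 0.0652
```

```bash
python3 -m handwheel '{"deltas":[[-1,-0.4,-0.2,0,0],[-1,-0.85,-0.42,0,0],[-1,-0.85,-0.42,0,0],[-1,-0.85,-0.42,0,0],[-1,-0.85,-0.42,0,0],[-1,-0.85,-0.42,0,0],[-1,-0.85,-0.42,0,0],[-1,-0.85,-0.42,0,0],[-1,-0.85,-0.4,0,0],[-1,0,0,0,-0.97],[-1,0,0,0,-0.97],[-1,0,0,0,-0.97],[-1,0,0,0,-0.97],[-1,0,0,0,-0.97],[-1,0,0,0,-0.97],[-1,0,0,0,-0.97],[-1,0,0,0,-0.97],[-1,0,0,0,-0.93],[-1,0,0,0,0]]}' 
python3 - <<'E'
from h import *
plan([.4396,-.142,.27],103)
c=cam('wrist');save(c,'w4.png');np.savez('w4.npz',P=pts(c),F=c['frame'])
E
```

```text
clock: 13.88
tcp_pos: [0.4401, -0.1438, 0.273]
orientation: [-0.0, -0.112, 0.994, 0.0]
wrist_force: [-1.1, 0.4, -0.9]
finger_gap: 0.0259
grip_force: 29.7
tcp [ 0.4401 -0.1438  0.273 ] yang 102.92 t 13.875 gap 0.0259 Fz [-1.1  0.4 -0.9]
shift now [0.002 0.046 0.076]
roll -0.008 shift after [0.002 0.046 0.076]
```

View pics/w4.png

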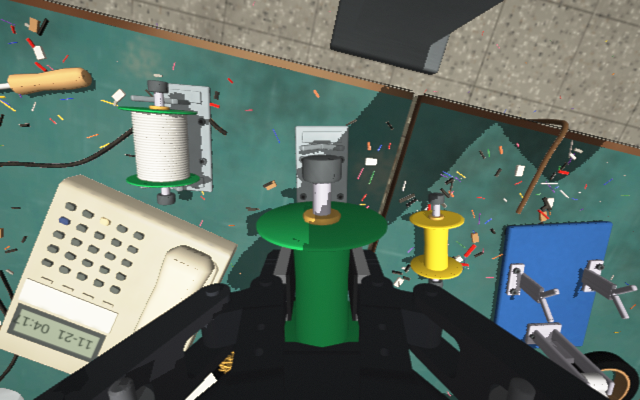

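```bash
python3 - <<'E'
from h import *
d=np.load('w4.npz');P=d['P'];F=d['F'].astype(int)
V,U=np.mgrid[:400,:640]
g=(np.ptp(F,-1)<35)&(F.min(-1)>90)&(P[...,2]<.016)&(P[...,2]>.002)
m=g&(V>120)&(V<200)&(U>285)&(U<360)
for a0 in(-.057,-.05,-.045,-.03,-.025):
    th=np.radians(13);A=np.array([np.cos(th),np.sin(th)]);B=np.array([-A[1],A[0]]);o=np.array([.4396,-.142])
    a=(P[...,:2]-o)@A;b=(P[...,:2]-o)@B
    s=m&(abs(a-a0)<.002);print(a0,s.sum(),np.percentile(b[s],[2,98]).round(4))
print('end a',np.percentile(a[m],[.5,1,2]))
s=(abs(a+.041)<.006)&(P[...,2]>.03)&(P[...,2]<.075)&(abs(b)<.03);print('fork',s.sum(),np.percentile(b[s],[2,98]) if s.any() else '')
# full reel
q=(U>95)&(U<215)&(V>70)&(V<210)&(P[...,2]>.03)&(P[...,2]<.11)
Q=P[q];gr=(F[...,1]>F[...,0]+40)&(F[...,1]>F[...,2]+10)&q&(P[...,2]>.035)
print('reel rect',q.sum(),cv2.minAreaRect(Q[:,:2].astype(np.float32)))
G=P[gr];print('flange',gr.sum(),cv2.minAreaRect(G[:,:2].astype(np.float32)),G[:,2].max())
w=q&(np.ptp(F,-1)<40)&(F.min(-1)>120)&(P[...,2]>.055);G=P[w];k=(abs(G[:,0]-.44)<.034);print('winding',cv2.minAreaRect(G[k][:,:2].astype(np.float32)),np.percentile(G[k][:,2],[50,99]))
for v in(86,197): pass
E
```

```text
-0.057 162 [-0.0275  0.029 ]
-0.05 204 [-0.0277  0.0273]
-0.045 192 [-0.0267  0.0274]
-0.03 186 [-0.0274  0.0281]
-0.025 50 [-0.0284  0.0289]
end a [-0.05818379 -0.05816092 -0.05811898]
fork 281 [-0.01867128  0.02066181]
reel rect 5716 ((0.46082958579063416, -0.31196168065071106), (0.08597363531589508, 0.16519780457019806), 66.33338928222656)
flange 765 ((0.43718400597572327, -0.30126383900642395), (0.07611972093582153, 0.06424113363027573), 8.10233211517334) 0.0864871850638198
winding ((0.4395029842853546, -0.30024003982543945), (0.06904131174087524, 0.04716142266988754), 3.4061970710754395) [0.07284626 0.07677134]
```

```bash
python3 -m handwheel '{"deltas":[[-1,0,0.04,0.3,0],[-1,0,0,0.7,0],[-1,0,0,0.8,0],[-1,0,0,0.8,0],[-1,0,0,0.6,0],[-1,0,0,0.4,0],[-1,0,0,0.25,0],[-1,0,0,0.12,0],[-1,0,0,0.08,0],[-1,0,0,0,0],[-1,0,0,0,0]]}'
python3 -c "
from h import *
plan([.4396,-.142,.1062],103)"
```

```text
clock: 15.3
tcp_pos: [0.4408, -0.142, 0.1119]
orientation: [0.0, -0.114, 0.994, -0.0]
wrist_force: [-0.5, -0.9, -0.6]
finger_gap: 0.0256
grip_force: 29.7
tcp [ 0.4408 -0.142   0.1119] yang 103.05 t 15.3 gap 0.0256 Fz [-0.5 -0.9 -0.6]
shift now [0.03  0.007 0.143]
roll 0.005 shift after [0.03  0.007 0.143]
```

```bash
python3 -m handwheel '{"deltas":[[-1,0.03,0,0.05,0],[-1,0,0,0.05,0],[-1,0,0,0.04,0],[-1,0,0,0,0],[-1,0,0,0,0]]}'
```

```text
clock: 15.92
tcp_pos: [0.4401, -0.1431, 0.1064]
orientation: [0.001, -0.113, 0.994, -0.001]
wrist_force: [0.2, -5.1, 3.0]
finger_gap: 0.026
grip_force: 30.1
```

```bash
python3 -m handwheel '{"deltas":[[-1,0,-0.03,0,0],[-1,0,0,0.01,0],[0.3,0,0,0,0],[0.3,0,0,0,0],[0.3,0,0,0,0],[0.3,0,0,-0.3,0],[0.3,0,0,-0.7,0],[0.3,0,0,-0.9,0],[0.3,0,0,-0.9,0],[0.5,0,0,-0.9,0],[0.5,0,-0.9,-0.3,0],[0.5,0,-0.9,0,0],[0.5,0,-0.9,0,0],[0.5,0,0,0,0],[0.5,0,0,0,0]]}'
python3 - <<'E'
from h import *
plan([.4375,-.301,.27],98)
c=cam('wrist');save(c,'w5.png');np.savez('w5.npz',P=pts(c),F=c['frame'])
E
```

```text
clock: 17.8
tcp_pos: [0.4636, -0.2481, 0.2657]
orientation: [-0.0, -0.114, 0.994, 0.0]
wrist_force: [0.2, 1.5, 0.3]
finger_gap: 0.0643
grip_force: 0.0
tcp [ 0.4636 -0.2481  0.2657] yang 103.04 t 17.8 gap 0.0643 Fz [0.2 1.5 0.3]
shift now [ 0.934 -1.14  -0.109]
roll 0.504 shift after [ 0.831 -1.217 -0.109]
```

View pics/w5.png

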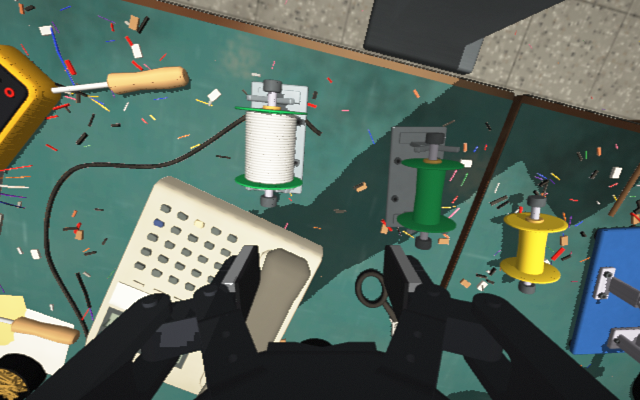

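```bash
cat > reel.py <<'E'
from h import *
def reel(P,o,deg,hf):
    """collar/flange extents in frame at o, angle deg of spindle (a along)"""
    th=np.radians(deg);A=np.array([np.cos(th),np.sin(th)]);B=np.array([-A[1],A[0]]);o=np.array(o)
    a=(P[...,:2]-o)@A;b=(P[...,:2]-o)@B;z=P[...,2]
    for lo,hi,zl in((-.066,-.05,.04),(-hf-.004,-hf,.05),(-.026,-.015,.05),(-.005,.005,.05),(.015,.026,.05),(hf,hf+.004,.05),(.05,.066,.04)):
        s=(a>lo)&(a<hi)&(abs(b)<.04)&(z>zl)&(z<.11)
        if s.sum()>8: print(lo,s.sum(),'b',np.percentile(b[s],[1,99]).round(4),'a',a[s].min().round(4),a[s].max().round(4),'z',np.percentile(z[s],98).round(4))
E
python3 - <<'E'
from reel import *
d=np.load('w5.npz');P=d['P']
print('full');reel(P,(.4375,-.301),8,.031)
print('spent');reel(P,(.4396,-.142),13,.028)
E
```

```text
full
-0.066 264 b [-0.0094  0.0069] a -0.0633 -0.0501 z 0.0618
-0.035 244 b [-0.0222  0.0218] a -0.035 -0.031 z 0.0766
-0.026 634 b [-0.0219  0.0218] a -0.026 -0.015 z 0.0768
-0.005 545 b [-0.0219  0.022 ] a -0.005 0.005 z 0.0766
0.015 557 b [-0.0228  0.0222] a 0.015 0.026 z 0.0765
0.031 17 b [-0.0199  0.0198] a 0.0331 0.035 z 0.0649
0.05 62 b [-0.0081  0.0072] a 0.05 0.0548 z 0.0619
spent
-0.066 119 b [-0.0076  0.008 ] a -0.0553 -0.0501 z 0.0618
-0.032 77 b [-0.0075  0.0076] a -0.0319 -0.0281 z 0.0614
-0.026 263 b [-0.0257  0.0167] a -0.026 -0.015 z 0.0815
-0.005 269 b [-0.0118  0.0114] a -0.005 0.0049 z 0.0663
0.015 291 b [-0.0122  0.0115] a 0.0151 0.026 z 0.0666
0.028 106 b [-0.0181  0.0117] a 0.028 0.032 z 0.0675
0.05 205 b [-0.0073  0.0077] a 0.0502 0.0625 z 0.0621
```

```bash
python3 -m handwheel '{"deltas":[[0.65,0.52,-0.57,0.2,0],[0.65,0.52,-0.56,0.4,0],[0.65,0,0,0.5,0.5],[0.65,0,0,0.5,0],[0.65,0,0,0.5,0],[0.65,0,0,0,0],[0.65,0,0,0,0]]}' 20
python3 -c "
from h import *
plan([.4333,-.3016,.106],98)"
```

```text
clock: 18.73
tcp_pos: [0.434, -0.3015, 0.1824]
orientation: [0.0, -0.071, 0.997, -0.0]
wrist_force: [0.0, -0.1, 0.2]
finger_gap: 0.0707
grip_force: 0.0
tcp [ 0.434  -0.3015  0.1824] yang 98.1 t 18.725 gap 0.0707 Fz [ 0.  -0.1  0.2]
shift now [0.018 0.002 1.909]
roll 0.01 shift after [0.018 0.002 1.909]
```

```bash
python3 -m handwheel '{"deltas":[[0.65,0.02,0,0.4,0],[0.65,0,0,0.6,0],[0.65,0,0,0.5,0],[0.65,0,0,0.3,0],[0.65,0,0,0.15,0],[0.65,0,0,0,0],[0.4,0,0,0,0],[0.3,0,0,0,0],[0.2,0,0,0,0],[-1,0,0,0,0],[-1,0,0,0,0],[-1,0,0,0,0],[-1,0,0,0,0]]}' 20
```

```text
clock: 20.35
tcp_pos: [0.4338, -0.3044, 0.1046]
orientation: [0.001, -0.07, 0.998, -0.003]
wrist_force: [0.5, -7.6, 0.7]
finger_gap: 0.0487
grip_force: 22.2
```

```bash
python3 -m handwheel '{"deltas":[[-1,0,-0.05,0,0],[-1,0,0,-0.05,0],[-1,0,0,-0.1,0],[-1,0,0,-0.2,0],[-1,0,0,-0.4,0],[-1,0,0,-0.6,0],[-1,0,0,-0.7,0],[-1,0,0,-0.7,0],[-1,0,0,-0.7,0],[-1,0,0,-0.5,0],[-1,0,0,-0.3,0],[-1,0,0,-0.1,0],[-1,0,0,0,0]]}'
python3 -c "
from h import *
plan([.4972,.1724,.28],15.92)"
```

```text
clock: 21.98
tcp_pos: [0.433, -0.3039, 0.2772]
orientation: [-0.0, -0.07, 0.998, 0.0]
wrist_force: [0.4, -0.5, -4.1]
finger_gap: 0.0483
grip_force: 22.0
tcp [ 0.433  -0.3039  0.2772] yang 98.06 t 21.975 gap 0.0483 Fz [ 0.4 -0.5 -4.1]
shift now [-3.257 11.565 -0.065]
roll 8.214 shift after [11.011  4.809 -0.065]
```

```bash
python3 -m handwheel '{"deltas":[[-1,-0.08,0.3,0,0],[-1,-0.15,0.55,0,0],[-1,-0.22,0.77,0,0],[-1,-0.22,0.77,0,0],[-1,-0.22,0.77,0,0],[-1,-0.22,0.77,0,0],[-1,-0.22,0.77,0,0],[-1,-0.22,0.77,0,0],[-1,-0.22,0.77,0,0],[-1,-0.22,0.77,0,0],[-1,-0.22,0.77,0,0],[-1,-0.22,0.77,0,0],[-1,-0.22,0.77,0,0],[-1,-0.22,0.77,0,0],[-1,-0.22,0.77,0,0],[-1,-0.15,0.5,0,0],[-1,-0.06,0.2,0,0],[-1,0,0,0,0]]}'
python3 -m handwheel '{"deltas":[[-1,0,0,0,0.5],[-1,0,0,0,0.9],[-1,0,0,0,0.9],[-1,0,0,0,0.9],[-1,0,0,0,0.9],[-1,0,0,0,0.9],[-1,0,0,0,0.9],[-1,0,0,0,0.9],[-1,0,0,0,0.9],[-1,0,0,0,0.5],[-1,0,0,0,0],[-1,0,0,0,0]]}'
python3 - <<'E'
from h import *
plan([.4972,.1724,.28],15.92)
c=cam('wrist');save(c,'w6.png');np.savez('w6.npz',P=pts(c),F=c['frame'])
c=cam('top');np.savez('top6.npz',P=pts(c),F=c['frame'])
E
```

```text
clock: 24.22
tcp_pos: [0.4983, 0.173, 0.2773]
orientation: [-0.0, -0.071, 0.997, -0.0]
wrist_force: [0.3, -0.5, -2.9]
finger_gap: 0.048
grip_force: 21.9
clock: 25.72
tcp_pos: [0.4989, 0.1718, 0.2775]
orientation: [-0.0, 0.601, 0.799, -0.0]
wrist_force: [-0.2, 0.1, -2.2]
finger_gap: 0.0487
grip_force: 22.0
tcp [0.4989 0.1718 0.2775] yang 16.09 t 25.725 gap 0.0487 Fz [-0.2  0.1 -2.2]
shift now [ 0.027 -0.037 -0.062]
roll 0.017 shift after [ 0.027 -0.037 -0.062]
```

View pics/w6.png

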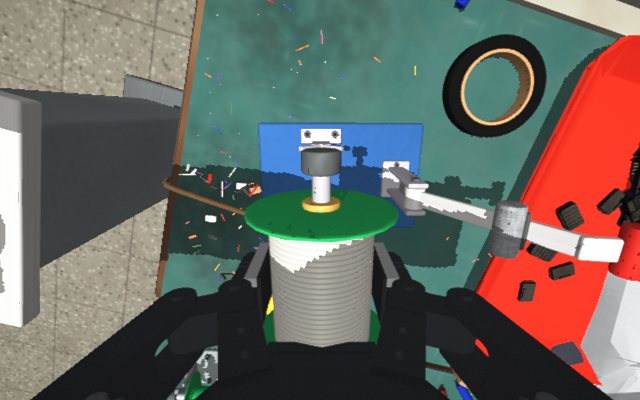

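```bash
python3 - <<'E'
from h import *
d=np.load('w6.npz');P=d['P']
th=np.radians(15.95);X=np.array([np.cos(th),np.sin(th)]);Y=np.array([-X[1],X[0]]);o=np.array([.4972,.1732])
W=P[...,:2]-o;lx=W@X;ly=W@Y;z=P[...,2]
V,U=np.mgrid[:400,:640]
m=(V>140)&(V<180)&(U>295)&(U<345)&(z>.2)&(z<.26);print('collar y',ly[m].min(),ly[m].max(),'x',np.percentile(lx[m],[1,99]),'ztop',z[m].max())
m=(V>180)&(V<245)&(U>235)&(U<405)&(z>.18)&(z<.28)&(d['F'][...,1].astype(int)>d['F'][...,0]+40);print('flange y',np.percentile(ly[m],[1,50,99]),'x',np.percentile(lx[m],[1,99]),z[m].max())
m=(V>115)&(V<160)&(U>290)&(U<355)&(z>.03)&(z<.09);print('fork y',np.percentile(ly[m],[2,50,98]),'x',np.percentile(lx[m],[1,99]),m.sum())
m=(V>115)&(V<160)&(U>255)&(U<425)&(abs(z-.0125)<.003);print('base y max',np.percentile(ly[m],99.5))
T=np.load('top6.npz')['P'];W=T[...,:2]-o;lx=W@X;ly=W@Y;z=T[...,2]
m=(abs(lx)<.012)&(z>.2)&(z<.26);
for s in(1,-1):
    k=m&(s*ly>.04)&(s*ly<.09);print('top collar',s,k.sum(),np.percentile(s*ly[k],[50,99]) if k.any() else '')
E
```

```text
collar y 0.046760064195165305 0.05954657881328421 x [-0.00681922  0.0097646 ] ztop 0.23539900320298002
flange y [0.02522236 0.03433773 0.0446968 ] x [-0.02845778  0.03164351] 0.25962256094047526
fork y [0.03969485 0.04281675 0.04365924] x [-0.0192771   0.02202127] 209
base y max 0.06221699387573272
top collar 1 0 
top collar -1 44 [0.05275491 0.05990031]
```

```bash
python3 -m handwheel '{"deltas":[[-1,0,-0.03,0.2,0],[-1,0,0,0.5,0],[-1,0,0,0.7,0],[-1,0,0,0.7,0],[-1,0,0,0.6,0],[-1,0,0,0.5,0],[-1,0,0,0.35,0],[-1,0,0,0.2,0],[-1,0,0,0.12,0],[-1,0,0,0.05,0],[-1,0,0,0,0],[-1,0,0,0,0]]}'
python3 -c "
from h import *
plan([.4975,.1725,.1126],15.92)"
```

```text
clock: 27.32
tcp_pos: [0.4983, 0.172, 0.1212]
orientation: [0.0, 0.601, 0.799, 0.0]
wrist_force: [0.8, -0.1, -3.8]
finger_gap: 0.0483
grip_force: 21.9
tcp [0.4983 0.172  0.1212] yang 16.06 t 27.325 gap 0.0483 Fz [ 0.8 -0.1 -3.8]
shift now [ 0.017 -0.015  0.214]
roll 0.014 shift after [ 0.016 -0.015  0.214]
```

```bash
python3 -m handwheel '{"deltas":[[-1,0,-0.02,0.06,0],[-1,0,0,0.06,0],[-1,0,0,0.04,0],[-1,0,0,0.02,0],[-1,0,0,0,0],[-1,0,0,0,0]]}'
```

```text
clock: 28.08
tcp_pos: [0.4972, 0.1718, 0.1136]
orientation: [0.0, 0.601, 0.799, 0.0]
wrist_force: [-0.0, 0.0, -3.7]
finger_gap: 0.0486
grip_force: 21.9
```

```bash
python3 -m handwheel '{"deltas":[[-1,0,0,0.02,0],[-1,0,0,0.015,0],[-1,0,0,0,0],[-1,0,0,0,0]]}'
```

```text
clock: 28.58
tcp_pos: [0.4977, 0.1719, 0.1126]
orientation: [0.0, 0.601, 0.799, 0.001]
wrist_force: [1.2, 0.3, 1.7]
finger_gap: 0.0483
grip_force: 22.3
```

```bash
python3 -m handwheel '{"deltas":[[0.3,0,0,0,0],[0.6,0,0,0,0],[0.65,0,0,0,0],[0.65,0,0,-0.2,0],[0.65,0,0,-0.6,0],[0.65,0,0,-0.9,0],[0.65,0,0,-1,0],[0.65,0,0,-1,0],[0.65,0,0,-1,0],[0.65,0,0,-0.9,-0.5],[0.65,0,0,0,-0.9],[0.65,0,0,0,-0.9],[0.65,0,0,0,-0.9],[0.65,0,0,0,-0.9],[0.65,0,0,0,-0.9],[0.65,0,0,0,-0.9],[0.65,0,0,0,-0.9],[0.65,0,0,0,-0.9],[0.65,0,0,0,-0.9],[0.65,0,0,0,-0.4]]}'
python3 -m handwheel '{"deltas":[[0.65,0.8,0,0,0],[0.65,0.8,0,0,0],[0.65,0.8,0,0,0],[0.65,0,0,0,0],[0.65,0,0,0,0]]}'
python3 - <<'E'
from h import *
plan([.4972,.1724,.28],105.92)
c=cam('wrist');save(c,'w7.png');np.savez('w7.npz',P=pts(c),F=c['frame'])
E
```

```text
clock: 31.08
tcp_pos: [0.497, 0.1717, 0.3366]
orientation: [0.0, -0.141, 0.99, 0.0]
wrist_force: [-0.2, 0.2, 0.4]
finger_gap: 0.0702
grip_force: 0.0
clock: 31.7
tcp_pos: [0.4054, 0.1452, 0.3367]
orientation: [0.001, -0.14, 0.99, 0.0]
wrist_force: [-0.4, -0.2, -0.1]
finger_gap: 0.0704
grip_force: 0.0
tcp [0.4054 0.1452 0.3367] yang 106.05 t 31.7 gap 0.0704 Fz [-0.4 -0.2 -0.1]
shift now [-2.39   0.018  1.423]
roll 0.013 shift after [-2.39   0.024  1.423]
```

View pics/w7.png

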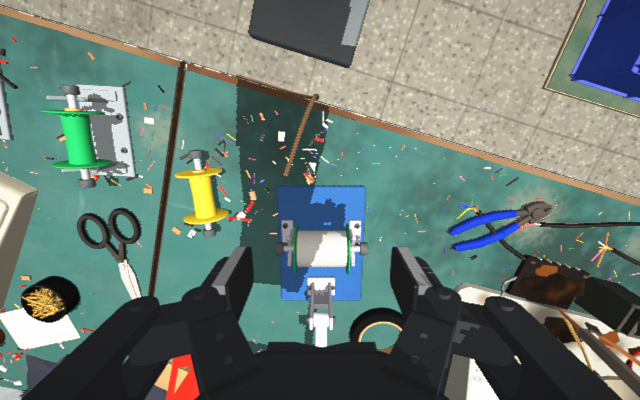

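```bash
python3 - <<'E'
from reel import *
d=np.load('w7.npz');reel(d['P'],(.4972,.1732),105.92,.031)
plan([.6657,.2197,.254],105.92)
t=np.r_[2.26,np.linspace(2.26,.27,21)[1:]]
p=t;x=-.141*np.cos(p);z=.141*np.sin(p);print(np.c_[p[1:],-np.diff(x)/.04,-np.diff(z)/.04].round(3))
E
python3 -m handwheel '{"deltas":[[0.65,-0.5,0,0,0],[0.65,-0.9,0,0,0],[0.65,-0.9,0,0,0],[0.65,-0.9,0,0,0],[0.65,-0.9,0,0,0],[0.65,-0.9,0,0,0],[0.65,-0.9,0,0,0],[0.65,-0.6,0,0,0],[0.65,-0.25,0,0,0],[0.65,0,0,0,0],[0.65,0,0,0,0]]}' 25
python3 - <<'E'
from h import *
plan([.6657,.2197,.254],105.92)
E
```

```text
-0.066 76 b [-0.0066  0.0079] a -0.0576 -0.0503 z 0.0698
-0.035 60 b [-0.025   0.0317] a -0.0328 -0.031 z 0.0945
-0.026 321 b [-0.0186  0.0225] a -0.026 -0.0154 z 0.0845
-0.005 289 b [-0.0181  0.0226] a -0.0048 0.0043 z 0.0846
0.015 328 b [-0.0184  0.0226] a 0.015 0.026 z 0.0845
0.031 193 b [-0.0292  0.0323] a 0.031 0.035 z 0.0937
0.05 105 b [-0.0061  0.0083] a 0.0501 0.0598 z 0.0699
tcp [0.4056 0.1453 0.3365] yang 106.05 t 31.75 gap 0.0702 Fz [-0.1  1.5 -0.1]
shift now [-6.759 -0.01   2.073]
roll 0.013 shift after [-6.759e+00  6.000e-03  2.073e+00]
[[ 2.16   0.281 -0.209]
 [ 2.061  0.301 -0.18 ]
 [ 1.961  0.317 -0.149]
 [ 1.862  0.33  -0.117]
 [ 1.762  0.34  -0.084]
 [ 1.663  0.347 -0.05 ]
 [ 1.564  0.35  -0.015]
 [ 1.464  0.35   0.02 ]
 [ 1.364  0.346  0.055]
 [ 1.265  0.339  0.089]
 [ 1.166  0.329  0.122]
 [ 1.066  0.315  0.154]
 [ 0.966  0.298  0.185]
 [ 0.867  0.278  0.213]
 [ 0.767  0.256  0.24 ]
 [ 0.668  0.231  0.264]
 [ 0.568  0.203  0.286]
 [ 0.469  0.174  0.304]
 [ 0.369  0.143  0.32 ]
 [ 0.27   0.11   0.333]]
clock: 33.12
tcp_pos: [0.6644, 0.2198, 0.3355]
orientation: [-0.0, -0.14, 0.99, -0.0]
wrist_force: [-0.6, 1.0, -0.1]
finger_gap: 0.0703
grip_force: 0.0
tcp [0.6644 0.2198 0.3355] yang 106.06 t 33.125 gap 0.0703 Fz [-0.6  1.  -0.1]
shift now [-0.032 -0.013  2.038]
roll 0.014 shift after [-0.032 -0.013  2.038]
```

```bash
python3 -m handwheel '{"deltas":[[0.65,-0.03,0,0.5,0],[0.65,0,0,0.6,0],[0.65,0,0,0.5,0],[0.65,0,0,0.3,0],[0.65,0,0,0.13,0],[0.65,0,0,0,0],[-1,0,0,0,0],[-1,0,0,0,0],[-1,0,0,0,0],[-1,0,0,0,0],[-1,0,0,0,0]]}' 30
```

```text
clock: 34.5
tcp_pos: [0.6661, 0.2195, 0.2559]
orientation: [0.001, -0.139, 0.99, -0.001]
wrist_force: [1.0, -5.0, 4.6]
finger_gap: 0.029
grip_force: 32.6
```

```bash
python3 -m handwheel '{"deltas":[[-1,0.28,0,-0.21,0],[-1,0.3,0,-0.18,0],[-1,0.32,0,-0.15,0],[-1,0.33,0,-0.12,0],[-1,0.34,0,-0.08,0],[-1,0.35,0,-0.05,0],[-1,0.35,0,-0.01,0],[-1,0.35,0,0.02,0],[-1,0.35,0,0.05,0],[-1,0.34,0,0.09,0],[-1,0.33,0,0.12,0],[-1,0.32,0,0.15,0],[-1,0.3,0,0.18,0],[-1,0.28,0,0.21,0],[-1,0.26,0,0.24,0],[-1,0.23,0,0.26,0],[-1,0.2,0,0.29,0],[-1,0.17,0,0.3,0],[-1,0,0,0,0],[-1,0,0,0,0]]}'
python3 -c "
from h import *
plan([.4450,.1571,.182],105.92)"
```

```text
clock: 37.0
tcp_pos: [0.4568, 0.1596, 0.21]
orientation: [-0.001, -0.139, 0.99, -0.001]
wrist_force: [-2.9, -6.8, 1.7]
finger_gap: 0.0291
grip_force: 36.9
tcp [0.4568 0.1596 0.21  ] yang 106.03 t 37.0 gap 0.0291 Fz [-2.9 -6.8  1.7]
shift now [0.298 0.023 0.7  ]
roll 0.011 shift after [0.298 0.023 0.7  ]
```

```bash
python3 -m handwheel '{"deltas":[[-1,0.06,0,0.14,0],[-1,0.05,0,0.12,0],[-1,0.04,0,0.1,0],[-1,0.02,0,0.06,0],[-1,0.02,0,0.05,0],[-1,0,0,0,0],[-1,0,0,0,0]]}'
```

```text
clock: 37.88
tcp_pos: [0.4493, 0.1574, 0.1912]
orientation: [-0.002, -0.139, 0.99, -0.001]
wrist_force: [-2.5, -6.8, 3.4]
finger_gap: 0.0292
grip_force: 38.1
```

```bash
python3 -m handwheel '{"deltas":[[-1,0.01,0,0.04,0],[-1,0.01,0,0.04,0],[-1,0,0,0,0],[-1,0,0,0,0]]}'
```

```text
clock: 38.38
tcp_pos: [0.4482, 0.1571, 0.1879]
orientation: [-0.002, -0.139, 0.99, -0.001]
wrist_force: [-2.5, -7.9, 3.1]
finger_gap: 0.0294
grip_force: 38.3
```

```bash
python3 -m handwheel '{"deltas":[[-1,0.01,0,0.04,0],[-1,0,0,0.02,0],[-1,0,0,0,0],[-1,0,0,0,0]]}'
```

```text
clock: 38.88
tcp_pos: [0.4476, 0.1569, 0.1854]
orientation: [-0.002, -0.139, 0.99, -0.001]
wrist_force: [-4.6, -8.1, 3.4]
finger_gap: 0.0291
grip_force: 38.5
```

```bash
python3 -m handwheel '{"deltas":[[-1,0.01,0,0.04,0],[-1,0,0,0,0],[-1,0,0,0,0]]}'; python3 - <<'E'
from h import *
c=cam('side');save(c,'s1.png');F=cv2.imread('pics/s1.png')[150:240,235:375]
cv2.imwrite('pics/s1c.png',cv2.resize(F,None,fx=5,fy=5,interpolation=cv2.INTER_CUBIC))
E
```

```text
clock: 39.25
tcp_pos: [0.4472, 0.1568, 0.1838]
orientation: [-0.002, -0.139, 0.99, -0.001]
wrist_force: [-3.5, -7.6, 3.5]
finger_gap: 0.0293
grip_force: 38.6
```

View pics/s1c.png

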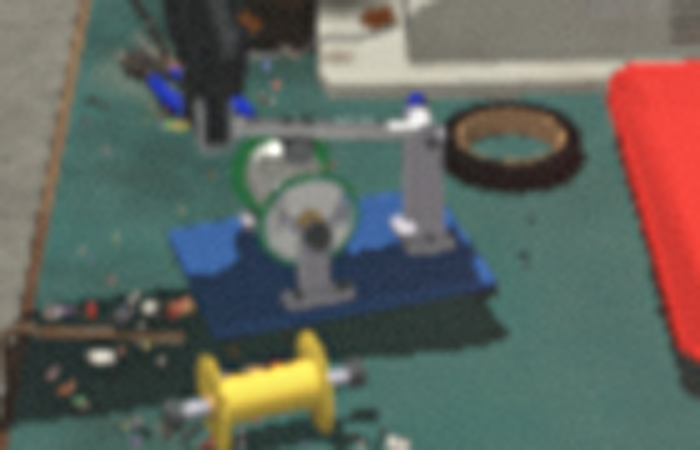

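```bash
python3 -m handwheel '{"deltas":[[-1,0,0,0.03,0],[-1,0,0,0,0],[-1,0,0,0,0]]}'; python3 -m handwheel '{"deltas":[[-1,0,0,0.03,0],[-1,0,0,0,0],[-1,0,0,0,0]]}'
```

```text
clock: 39.67
tcp_pos: [0.4468, 0.1567, 0.1825]
orientation: [-0.003, -0.139, 0.99, -0.001]
wrist_force: [-4.7, -8.5, 3.3]
finger_gap: 0.0291
grip_force: 38.7
clock: 40.05
tcp_pos: [0.4466, 0.1567, 0.1812]
orientation: [-0.003, -0.139, 0.99, -0.001]
wrist_force: [-5.6, -8.7, 3.0]
finger_gap: 0.0291
grip_force: 38.8
```

```bash
python3 -m handwheel '{"deltas":[[-1,0,0,0.03,0],[-1,0,0,0,0],[-1,0,0,0,0]]}'
```

```text
clock: 40.42
tcp_pos: [0.4463, 0.1566, 0.1799]
orientation: [-0.003, -0.139, 0.99, -0.001]
wrist_force: [-5.7, -9.2, 3.5]
finger_gap: 0.0291
grip_force: 38.9
```

```bash
python3 -m handwheel '{"deltas":[[-1,0.03,-0.03,0.03,0],[-1,0,0,0,0],[-1,0,0,0,0]]}'; python3 -m handwheel '{"deltas":[[-1,0.01,-0.03,0.03,0],[-1,0,0,0,0],[-1,0,0,0,0]]}'
```

```text
clock: 40.8
tcp_pos: [0.446, 0.1563, 0.1789]
orientation: [-0.002, -0.14, 0.99, 0.0]
wrist_force: [-4.9, -3.2, 2.5]
finger_gap: 0.0297
grip_force: 38.9
clock: 41.18
tcp_pos: [0.4458, 0.1559, 0.1777]
orientation: [-0.002, -0.14, 0.99, 0.001]
wrist_force: [-5.9, 0.7, 2.5]
finger_gap: 0.0292
grip_force: 38.9
```

```bash
python3 - <<'E'
from h import *
c=cam('top');P=pts(c)
th=np.radians(15.95);X=np.array([np.cos(th),np.sin(th)]);Y=np.array([-X[1],X[0]]);o=np.array([.4972,.1732])
W=P[...,:2]-o;lx=W@X;ly=W@Y;z=P[...,2]
for n in('top','side'):
    c=cam(n);P=pts(c);W=P[...,:2]-o;lx=W@X;ly=W@Y;z=P[...,2]
    x0=[];z0=[]
    for x in np.arange(-.03,.07,.01):
        s=(abs(lx-x)<.005)&(abs(ly)<.006)&(z>.086)&(z<.14)
        if s.sum()>2:x0.append(x);z0.append(np.median(z[s]))
    print(n,np.round(z0,4),np.polyfit(x0,z0,1))
E
```

```text
top [0.1021 0.1    0.0991 0.098 ] [-0.13018015  0.10567781]
side [0.1117 0.1091 0.1069 0.1067 0.1051 0.1021 0.1007 0.0989 0.0971 0.097 ] [-0.16772714  0.10606428]
```

```bash
python3 -m handwheel '{"deltas":[[-1,0.01,0,0.03,0],[-1,0,0,0,0],[-1,0,0,0,0]]}'; python3 -m handwheel '{"deltas":[[-1,0.01,0,0.03,0],[-1,0,0,0,0],[-1,0,0,0,0]]}'
```

```text
clock: 41.7
tcp_pos: [0.4455, 0.1559, 0.1765]
orientation: [-0.002, -0.14, 0.99, 0.001]
wrist_force: [-6.0, 1.2, 2.0]
finger_gap: 0.0291
grip_force: 38.9
clock: 42.08
tcp_pos: [0.4454, 0.1558, 0.176]
orientation: [-0.002, -0.14, 0.99, 0.001]
wrist_force: [-6.9, 0.7, 7.3]
finger_gap: 0.0295
grip_force: 39.5
```

```bash
python3 -m handwheel '{"deltas":[[-1,0.02,0,-0.02,0],[-0.1,0,0,0,0],[0.3,0,0,0,0],[0.6,0,0,0,0],[0.6,0,0,0,0],[0.6,0,0,-0.3,0],[0.6,0,0,-0.7,0],[0.6,0,0,-0.9,0],[0.6,0,0,-0.9,0],[0.6,0,0,-0.9,0],[0.6,0,0,-0.5,0],[0.6,0,0,0,0],[0.6,0,0,0,0],[0.6,0,0,0,0]]}'
python3 - <<'E'
from reel import *
c=cam('wrist');save(c,'w8.png');P=pts(c);print('full');reel(P,(.4972,.1732),105.92,.031);print('spent');reel(P,(.4396,-.142),13,.028)
th=np.radians(15.95);X=np.array([np.cos(th),np.sin(th)]);Y=np.array([-X[1],X[0]]);o=np.array([.4972,.1732])
W=P[...,:2]-o;lx=W@X;ly=W@Y;z=P[...,2];Z=[]
xs=np.arange(-.03,.07,.01)
for x in xs: Z.append(np.median(z[(abs(lx-x)<.005)&(abs(ly)<.006)&(z>.086)&(z<.14)]))
print(np.round(Z,4),np.polyfit(xs,Z,1));plan([.5,.1,.3])
E
```

```text
clock: 43.82
tcp_pos: [0.4462, 0.1546, 0.3438]
orientation: [-0.001, -0.14, 0.99, 0.0]
wrist_force: [-0.1, 1.1, -0.5]
finger_gap: 0.0679
grip_force: 0.0
full
-0.066 76 b [-0.0078  0.0076] a -0.0573 -0.0504 z 0.0694
-0.035 78 b [-0.025   0.0319] a -0.0327 -0.031 z 0.0941
-0.026 324 b [-0.0214  0.0225] a -0.026 -0.0151 z 0.1025
-0.005 384 b [-0.0395  0.0261] a -0.004 0.005 z 0.1098
0.015 322 b [-0.0204  0.0224] a 0.015 0.026 z 0.1032
0.031 199 b [-0.0293  0.0316] a 0.031 0.035 z 0.0938
0.05 113 b [-0.0074  0.0076] a 0.05 0.06 z 0.0699
spent
-0.066 92 b [-0.0039  0.0101] a -0.0552 -0.05 z 0.062
-0.032 43 b [-0.0031  0.0095] a -0.0319 -0.0285 z 0.0612
-0.026 407 b [-0.0219  0.0296] a -0.026 -0.0151 z 0.0807
-0.005 243 b [-0.0073  0.0145] a -0.0049 0.005 z 0.0666
0.015 266 b [-0.007   0.0149] a 0.0151 0.0259 z 0.0667
0.028 93 b [-0.0075  0.0148] a 0.028 0.032 z 0.0667
0.05 168 b [-0.0033  0.0094] a 0.0506 0.0626 z 0.0616
[0.1109 0.1093 0.1078 0.1066 0.1054 0.1034 0.102  0.1005 0.0991 0.0975] [-0.14798364  0.10647444]
tcp [0.4462 0.1546 0.3438] yang 106.05 t 43.875 gap 0.0683 Fz [ 0.7 -1.  -0.6]
shift now [-0.917 -1.684  1.094]
```

View pics/w8.png

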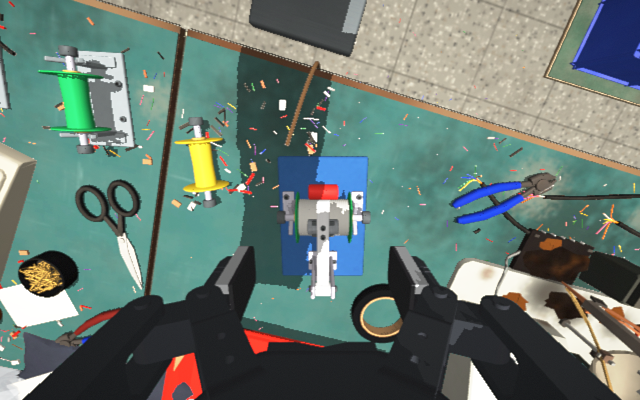

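The brake is at about 0.148 rad with the felt on the winding, and both reels are seated.

```bash
python3 -c "
from workcell import hand_in
print(hand_in())"
```

```text
the job is handed in; nothing more can be done
None
```

The job is handed in: the empty green reel is on the free grey rest, the full reel is seated in the unwinder's forks (held at about 22 N), and the brake arm is lowered with its felt pad on the winding at about 0.148 rad, finished at about 44 s; no verdict came back.

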